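# Wind the wok-station timer without letting it spin

### The job

Set the kitchen timer: turn its dial clockwise all the way to the stop, then turn it back until the pointer lines up with the small black tab on the rim, and let go. The timer is light and its dial stiff, so press down on the dial while turning: the case must stay standing where it is, neither spinning round nor sliding, and the tab must stay where it was put. Leave the other things on the counter undisturbed.

Things in the scene. Friction and masses are not known exactly. Their poses are not given: they have to be found in the camera images.
- timer: The timer's case: a loose round steel drum, about 0.3 kg, 110 mm across, 42 mm high, on four rubber feet, upright on the counter. Origin on the axis under the feet, x axis away from the grey window, z up. On top is the dial, a black disc 82 mm across, its upper face 66 mm above the counter, with a grip bar.
- dial_grip (a point): Centre of the aluminium grip bar on the dial, on the turning axis. The bar stands upright on the dial's black disc: 56 mm long, 14 mm wide, 30 mm tall, its top 96 mm above the counter. x axis along the bar towards the pointer nose, z up. It can be pinched across its 14 mm width from above, and pressed, with the fingers down to the disc (15 mm below this point). Bar and disc turn together.
- pointer_tip (a point): Tip of the pointer: a low narrow nose (6 mm wide, 12 mm tall) at one end of the grip bar that reaches the edge of the disc, 42 mm from the turning axis. The other end of the bar has no nose.
- tab_mark (a point): Centre of the small black tab, a block 26 x 12 x 11 mm on the rim of the steel case just outside the disc, jutting 14 mm beyond the case; its centre 56 mm from the turning axis, its top 52.5 mm above the counter. This point's x axis points outward from the turning axis through the tab. The tab sits on a stiff ring of its own and can be pushed round by accident; the dial does not drive it.
- dial (a joint): Angle of the dial relative to the case, rad: grows clockwise seen from above; hard stop at 2.5. It stays where it is left and starts 0.95 to 1.45 before the stop. Turning takes about 0.2 N m, more than the unpressed timer's feet resist: the case spins along unless pressed down with about 8 to 15 N.
- tab (a joint): Angle of the tab relative to the case, rad, measured as for the dial: the pointer lines up with the tab when joint dial equals joint tab. Between 1.1 and 1.8.
- press (a joint): How far the dial (disc and bar together) is pushed down on its spring, m: 0 free, 0.008 at the bottom. It takes 3 N to start moving, about 12 N at 0.006 and 15 N at the bottom; it springs back up when released. It turns equally at any depth.
- case_front (a point): Point on the side of the timer's case, 55 mm from its axis and 22 mm above the counter, at the grey blank window on the case's front. Dial angle 0 is on the side opposite this window.
- case_back (a point): The opposite point on the side of the case, 55 mm from its axis, 22 mm above the counter.
- cruet_mid (a point): Bystander: closed glass cruet, 68 mm across, 145 mm high, standing; point half-way up.
- jar_mid (a point): Bystander: glass jar with steel lid, 68 mm across, 85 mm high, standing; point half-way up.
- dish_mid (a point): Bystander: glazed dipping dish, 90 mm across, 28 mm high; point half-way up.
- bowl_mid (a point): Bystander: white ceramic bowl, 130 mm across, 55 mm high; point half-way up.
- trivet_mid (a point): Bystander: round cast-iron trivet, 170 mm across, 17 mm high, lying flat; point half-way up.
- spatula_grip (a point): Bystander: steel spatula, 260 mm long, lying flat; point on its handle.
Mind the look-alikes: they are no part of the job. Leave any green look-alike of the timer alone.

How it is judged (in metres and radians):
On the way:
1. the dial has been turned clockwise to its stop (value of joint dial above 2.38 rad), for 0.1 s.
At the end, for the whole second after the job is handed in: After the dial was wound to within 0.12 rad of its stop, the pointer stands within 0.14 rad (8 degrees) of the tab; the case stands upright and at rest, no point of its front and back and neither the tab more than 20 mm from where it was at the start; the dial is released (angle between the x axis of dial_grip and the x axis of tab_mark, either way round below 0.14 rad and distance of each of case_front, case_back, tab_mark from where it was at the start of the episode below 0.02 m and angle between timer's own z axis and vertical below 0.05 rad and linear speed of timer below 0.02 m/s); the robot touches nothing.
It fails at once if the case spins or slides: its front or back more than 20 mm from its starting place (distance of any of case_front, case_back from where it was at the start of the episode above 0.02 m).
It fails at once if a bystander is moved more than 30 mm (distance of any of cruet_mid, jar_mid, dish_mid, bowl_mid, trivet_mid, spatula_grip from where it was at the start of the episode above 0.03 m).
It also fails if it takes over 54 s, if anything falls off the work surface, if the arm or the gripper's body presses on something with over 40 N, if the wrist force passes 120 N, or if a joint passes its speed limit or range.

### The arm

A 6-joint arm with a two-finger parallel gripper is mounted at the origin on the work surface. World frame = base frame: x ahead of the robot, y to its left, z up, the work surface at z = 0. Lengths are in m, angles in degrees, forces in N, time in s.
With the tool pointing down it reaches from about 0.375 to 0.9 m from the base axis. Payload 3.1 kg.
Tool frame: the origin (TCP) lies midway between the tips of the shut fingers; the grasp point (between the pads) lies 19 mm behind it; z points along the fingers, y is the line along which they close (so a half turn about z gives the same grasp; the last joint's range is limited). The gripper opens to 87 mm and grips with 3 to 60 N. Pads are 19 mm wide; open, the fingers measure 117 mm over their backs; the gripper's body (75 mm by 190 mm) begins 51 mm behind the grasp point.
Start: joints at [-82.42, 30.224, 82.088, -0, 67.689, -10.227], TCP at [0.191, -0.595, 0.189] pointing down, gripper open.
Joint ranges: [-176.69, 176.69], [-43.24, 126.21], [12.49, 139.97], [-82, 262], [0, 151.66], [-163.58, 163.58]. Speed limits (degrees/s): [159.86, 159.86, 180, 180, 180, 180].

### API

Orientations are given as a 3x3 rotation matrix whose columns are the frame's x, y, z axes.
In Python, from rig import read_state, capture, camera_info, hand_in gives the robot as it stands.
- The arm moves only by the tool drive_tool, never from a script. Its argument "motion" is a list of rows, each a list of 2 entries, a list of its own where there are three numbers: the shift along the tool's x, y, z in mm, then the turn, a rotation vector about the tool's x, y, z in rad. A call has 1 to 5 rows; each row shifts and turns the commanded pose from where the row before left it, along the tool's axes as they then stand; what a row does not reach is not made up. A row lasts 1/10 s, in which the tool goes at most 50 mm and 8.59 degrees, less where a joint would pass 70% of its speed; a pose out of reach is approached as far as the arm can. A call is refused whole if a number of a shift passes 50 or a number of a turn 0.15, either way. A call with a gripper value outside its range is refused whole. "gripper" is the opening, from 0 (shut) to 1 (fully open), set as the call begins (left out, the last holds). The fingers move at their own pace and stop on an object; the grip force is fixed at half the most. Time passes only in rows, so rows that do not move let the fingers close. It gives the time, the measured TCP pose, the force, the opening and the grip force at its end, in the units of the state.
- read_state(): the state, without advancing time (a new reading comes with each control period).
- capture(name): name is "side" or "top" or "wrist"; returns the picture (400x640x3 uint8, red, green, blue); there is no depth.
- camera_info(name): a dict with "fovy" (degrees; the focal length in pixels is half the picture's height over the tangent of half this angle, whatever the lens; pixels are square), "cx", "cy" (the principal point, pixels), "xyz" and "orientation" of the camera in the world; the wrist camera has in their place "T_tool_cam" (4x4, takes a point from camera to tool coordinates, whose origin is the TCP and whose axes are the flange's). Camera axes: x right, y down, z forward; pixel columns grow to the right and rows downward; lengths in m; the calibration is good to about 2 mm. The wrist camera is an equidistant fisheye: a pixel r from the principal point sees the ray r / f radians off the axis. A picture is of the moment at which its call begins: read the wrist's pose just before it. camera_info takes no time and is no camera call.
- hand_in(): hands the job in; it is judged then, once.
The state is a dict: "time_s": time; "joint_positions": joint angles; "qvel": joint speeds; "tau": joint torques, N m; "position": TCP position; "tcp_rot": TCP orientation; "force": force on the tool from outside, world axes, zero at the start; "moment": the same for the moment, N m; "opening": opening from 0.0 (shut) to 1.0 (fully open); "grasp_force": force on a finger pad.
Only numpy, scipy, OpenCV 4.12 (cv2) and the standard library are available. Lean on these libraries where they do the work, as an engineer would, in place of code of your own. Each camera call takes 0.05 s, during which the arm holds its last target. There are 200 camera calls.

## Working session

There is one attempt and no reset: what is moved stays moved. The work goes in short steps, Python scripts to look and compute and a tool call to move; the robot and the scene stay as the last step left them, time stands still between calls to the robot, and variables do not carry over. Pictures are saved under pics/ and viewed, at most 10 in all, crops included, and the job is handed in when it is done.

Besides the shell and the picture viewer there is one more tool, called after "Emit:" as name(argument=value, ...), one argument or row to a line, values as JSON. drive_tool: Moves the arm, as the interface text tells. Its arguments: {"type":"object","properties":{"motion":{"type":"array","items":{"type":"array"}},"gripper":{"type":"number"}},"required":["motion"]}

```bash
ls; mkdir -p pics
python3 - <<'E'
from rig import *
import cv2
for n in("top","side"):
    cv2.imwrite(f"pics/{n}0.png",capture(n)[:,:,::-1]); print(n,camera_info(n))
s=read_state();print(s['time_s'],s['position'],s['tcp_rot'],s['opening'],camera_info("wrist"))
E
```

```text
pics
top {'fovy': 52.373855481675974, 'cx': 320.88718068012145, 'cy': 204.9904368102375, 'xyz': array([0.43499256, 0.00743328, 1.0492578 ]), 'orientation': array([[-0.02103368, -0.98844295,  0.15012702],
       [-0.99975615,  0.02180471,  0.0034914 ],
       [-0.00672453, -0.15001698, -0.98866055]])}
side {'fovy': 57.38953984789579, 'cx': 322.0109895819824, 'cy': 199.6474056193766, 'xyz': array([ 0.54184186, -0.59827435,  0.83413089]), 'orientation': array([[ 0.99784292, -0.05560378,  0.03489607],
       [-0.06504633, -0.76571466,  0.63988283],
       [-0.00885947, -0.64077241, -0.76767977]])}
0.1 [ 0.19106291 -0.59434355  0.18788412] [[ 9.52096928e-01  3.05796312e-01 -2.34804276e-04]
 [ 3.05796197e-01 -9.52095120e-01  1.88922716e-03]
 [ 3.54162694e-04 -1.87052963e-03 -9.99998188e-01]] 1.0000891374462895 {'fovy': 65.70646984690485, 'cx': 321.6765549286574, 'cy': 198.19790347629507, 'T_tool_cam': array([[ 5.15795955e-04, -9.57221670e-01, -2.89355160e-01,
         7.87980475e-02],
       [ 9.99999461e-01,  2.32836918e-04,  1.01231695e-03,
         7.48806932e-04],
       [-9.01639158e-04, -2.89355526e-01,  9.57221274e-01,
        -1.96451542e-01],
       [ 0.00000000e+00,  0.00000000e+00,  0.00000000e+00,
         1.00000000e+00]])}
```

View pics/top0.png

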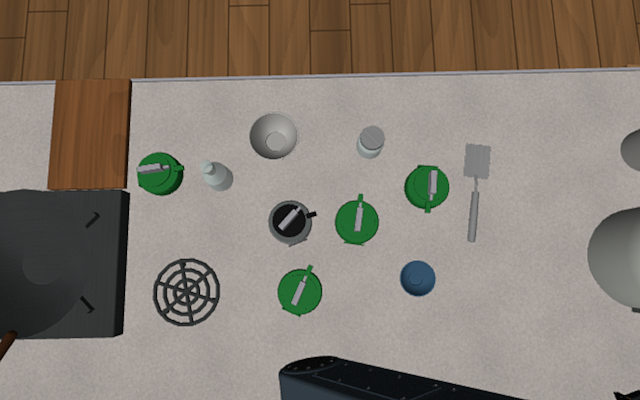

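View pics/side0.png

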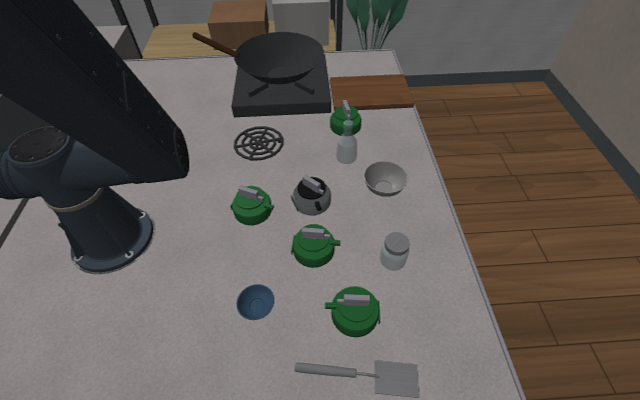

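Top view: the steel timer with its black disc is at about (291,221) and its tab at (311,214). The look-alikes are all green: (160,173), (357,221), (427,187) and (300,291). I choose the steel one and check it in a crop, with a ray cast for its position.

```bash
cat > h.py <<'E'
from rig import *
import numpy as np, cv2
def ray(n,uv,z,img_shape=400):
    c=camera_info(n); f=200/np.tan(np.radians(c['fovy']/2))
    d=np.array([(uv[0]-c['cx'])/f,(uv[1]-c['cy'])/f,1])
    if n=="wrist":
        s=read_state(); T=c['T_tool_cam']; r=np.hypot(d[0],d[1])
        d=np.array([d[0]/r*np.sin(r),d[1]/r*np.sin(r),np.cos(r)])
        R=np.array(s['tcp_rot']); o=s['position']+R@T[:3,3]; d=R@T[:3,:3]@d
    else: o=c['xyz']; d=c['orientation']@d
    return o+d*(z-o[2])/d[2]
E
python3 - <<'E'
from h import *
im=cv2.imread("pics/top0.png"); x0,y0=255,180
cv2.imwrite("pics/c1.png",cv2.resize(im[y0:y0+80,x0:x0+80],None,fx=7,fy=7,interpolation=cv2.INTER_CUBIC))
for uv in[(291,218),(357,218)]: print(ray("top",uv,.066))
E
```

```text
[0.5538723  0.08433429 0.066     ]
[ 0.55036539 -0.07623464  0.066     ]
```

View pics/c1.png

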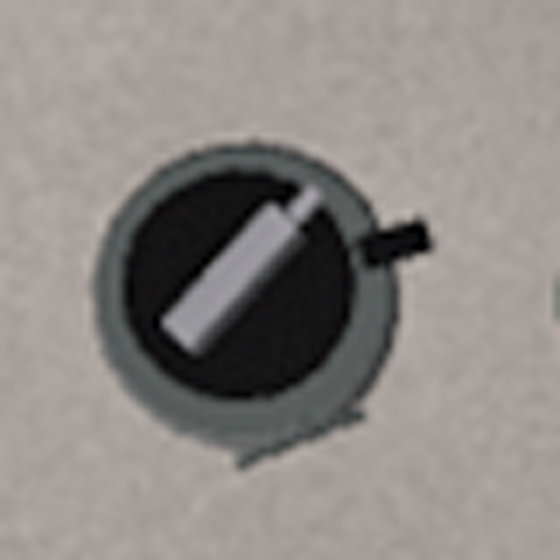

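The crop confirms the steel case, black disc, pointer and tab, with the window at lower right. The pointer tip is at (313,192), the tab at (397,243) and the disc centre at (240,284), all in crop pixels.

Run:
```python
from h import *
P={}
for k,(u,v,z) in dict(disc=(240,284,.066),barA=(180,338,.096),barB=(285,215,.096),tip=(313,192,.078),tab=(397,243,.0525),win=(300,440,.03),case=(247,300,.042)).items():
    P[k]=ray("top",(255+u/7-.5,180+v/7-.5),z); print(k,P[k].round(4))
g=lambda a,b:np.degrees(np.arctan2(*(P[b]-P[a])[[1,0]]))
print("bar",g('barA','barB'),"tip",g('disc','tip'),"tab",g('disc','tab'),"win",g('disc','win'))
s=read_state();R=np.array(s['tcp_rot']);t=P['disc'].copy();t[2]=.19
print("shift mm tool",(R.T@(t-s['position'])*1000).round(1))
```

```text
disc [0.5489 0.0898 0.066 ]
barA [0.5276 0.1076 0.096 ]
barB [0.5686 0.0718 0.096 ]
tip [0.5789 0.0633 0.078 ]
tab [0.5638 0.0353 0.0525]
win [0.4966 0.0719 0.03  ]
case [0.5459 0.0893 0.042 ]
bar -41.14141280973288 tip -41.460233211644585 tab -74.68138797468592 win -161.11160722966892
shift mm tool [ 549.9 -541.9   -0.9]
```

Emit:
drive_tool(
  motion=[
    [[35,-34.5,0],[0,0,0]],
    [[35,-34.5,0],[0,0,0]],
    [[35,-34.5,0],[0,0,0]],
    [[35,-34.5,0],[0,0,0]],
    [[35,-34.5,0],[0,0,0]],
  ],
  gripper=0.6,
)

```text
time_s: 0.6
position: [0.3054, -0.3752, 0.1885]
tcp_rot: [[0.952, 0.305, -0.0], [0.305, -0.952, 0.001], [0.0, -0.001, -1.0]]
force: [0.2, -0.2, -0.4]
opening: 0.647
grasp_force: 0.0
```

Emit:
drive_tool(
  motion=[
    [[35,-34.5,0],[0,0,0]],
    [[35,-34.5,0],[0,0,0]],
    [[35,-34.5,0],[0,0,0]],
    [[35,-34.5,0],[0,0,0]],
    [[35,-34.5,0],[0,0,0]],
  ],
)

```text
time_s: 1.1
position: [0.4193, -0.1576, 0.1887]
tcp_rot: [[0.952, 0.305, -0.0], [0.305, -0.952, 0.0], [-0.0, -0.0, -1.0]]
force: [1.3, -0.4, 0.1]
opening: 0.603
grasp_force: 0.0
```

Emit:
drive_tool(
  motion=[
    [[35,-34.5,0],[0,0,0]],
    [[35,-34.5,0],[0,0,0]],
    [[35,-34.5,0],[0,0,0]],
    [[35,-34.5,0],[0,0,0]],
    [[0,0,0],[0,0,0]],
  ],
)

```text
time_s: 1.6
position: [0.512, 0.0198, 0.1887]
tcp_rot: [[0.95, 0.313, 0.002], [0.313, -0.95, 0.002], [0.002, -0.001, -1.0]]
force: [-1.2, -0.6, -0.6]
opening: 0.6
grasp_force: 0.0
```

Emit:
drive_tool(
  motion=[
    [[0,0,0],[0,0,-0.14]],
    [[0,0,0],[0,0,-0.14]],
    [[0,0,0],[0,0,-0.14]],
    [[0,0,0],[0,0,-0.14]],
    [[0,0,0],[0,0,-0.14]],
  ],
)

```text
time_s: 2.1
position: [0.5092, 0.014, 0.1884]
tcp_rot: [[0.527, 0.85, -0.001], [0.85, -0.527, -0.0], [-0.001, -0.001, -1.0]]
force: [0.4, 0.2, 1.0]
opening: 0.602
grasp_force: 0.0
```

Emit:
drive_tool(
  motion=[
    [[0,0,0],[0,0,-0.14]],
    [[0,0,0],[0,0,-0.14]],
    [[0,0,0],[0,0,-0.14]],
    [[0,0,0],[0,0,-0.14]],
    [[0,0,0],[0,0,-0.14]],
  ],
)

```text
time_s: 2.6
position: [0.5092, 0.0139, 0.1884]
tcp_rot: [[-0.145, 0.989, -0.001], [0.99, 0.145, -0.0], [0.0, -0.001, -1.0]]
force: [-0.5, 0.7, -0.3]
opening: 0.602
grasp_force: 0.0
```

Emit:
drive_tool(
  motion=[
    [[0,0,0],[0,0,-0.14]],
    [[0,0,0],[0,0,-0.14]],
    [[0,0,0],[0,0,-0.14]],
    [[0,0,0],[0,0,-0.14]],
    [[0,0,0],[0,0,-0.14]],
  ],
)

```text
time_s: 3.1
position: [0.5092, 0.0139, 0.1884]
tcp_rot: [[-0.748, 0.664, -0.001], [0.664, 0.748, -0.0], [0.001, -0.001, -1.0]]
force: [-0.9, 0.5, -0.2]
opening: 0.599
grasp_force: 0.0
```

Run:
```python
from h import *
cv2.imwrite("pics/w1.png",capture("wrist")[:,:,::-1])
s=read_state();print(s['position'],s['tcp_rot'],s['joint_positions'])
R=np.array(s['tcp_rot']);print((R.T@(np.array([.5485,.0895,.066])-s['position'])*1000).round(1))
```

```text
[0.50918104 0.0138727  0.1884038 ] [[-7.50541521e-01  6.60821879e-01 -1.36699812e-03]
 [ 6.60822734e-01  7.50541972e-01 -2.51084824e-04]
 [ 8.60067119e-04 -1.09179302e-03 -9.99999034e-01]] [-1.10061882e+01  2.14141407e+01  9.84396295e+01 -3.34982856e-02
  6.02203702e+01 -5.96268909e+01]
[ 20.4  82.9 122.3]
```

View pics/w1.png

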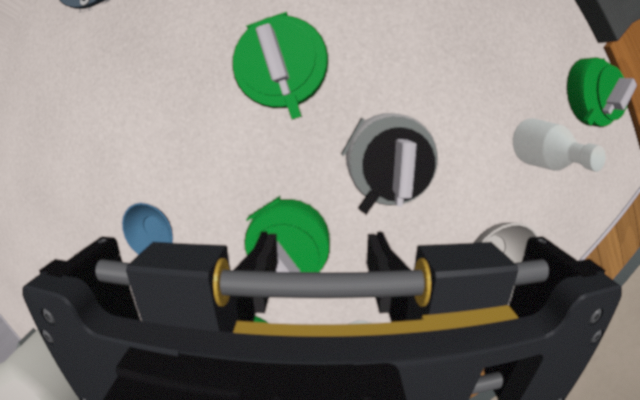

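The wrist view shows the steel timer: disc centre about (399,164), bar top about (405,141)–(404,193), tab about (370,200). I cross-check these against the top view.

Run:
```python
from h import *
im=cv2.imread("pics/w1.png").astype(int)
m=(im.max(2)<45).astype(np.uint8); m[:, :345]=0; m[205:]=0; m[:,445:]=0; m[:120]=0
n,l,st,c=cv2.connectedComponentsWithStats(m)
pts=cv2.convexHull(np.argwhere(l==1+st[1:,4].argmax())[:,::-1].astype(np.int32)); print(st[1:].tolist())
b=((im.min(2)>125)&(im[:,:,0]>im[:,:,2]-2)).astype(np.uint8)
k=np.zeros_like(b); cv2.circle(k,(399,164),34,1,-1); b&=k
n,l,st,c=cv2.connectedComponentsWithStats(b); j=1+st[1:,4].argmax()
r=cv2.minAreaRect(np.argwhere(l==j)[:,::-1].astype(np.float32)); print(r,st[j])
for uv,z in [((399,164),.066),(c[j],.09),((405,141),.096),((404,193),.096),((370,200),.0525)]: print(uv,ray("wrist",uv,z).round(4))
```

```text
[[362, 129, 72, 76, 2706]]
((406.0868225097656, 169.05418395996094), (17.190338134765625, 58.13140869140625), 1.0050861835479736) [397 140  19  59 774]
(399, 164) [0.547  0.0887 0.066 ]
[406.54780362 168.47932817] [0.5482 0.0901 0.09  ]
(405, 141) [0.5241 0.105  0.096 ]
(404, 193) [0.5643 0.0725 0.096 ]
(370, 200) [0.5619 0.0385 0.0525]
```

Both views agree on the axis at about (0.548, 0.089) and the bar at −40°. Next: over it, then down.

Emit:
drive_tool(
  motion=[
    [[10,41,0],[0,0,0]],
    [[10.5,41,0],[0,0,0]],
    [[0,0,30],[0,0,0]],
    [[0,0,30],[0,0,0]],
    [[0,0,0],[0,0,0]],
  ],
)

```text
time_s: 3.65
position: [0.5455, 0.0893, 0.125]
tcp_rot: [[-0.743, 0.669, -0.01], [0.669, 0.743, 0.0], [0.007, -0.006, -1.0]]
force: [0.1, -0.5, -0.4]
opening: 0.597
grasp_force: 0.0
```

Emit:
drive_tool(
  motion=[
    [[0,0,20],[0,0,0]],
    [[0,0,20],[0,0,0]],
    [[0,0,10],[0,0,0]],
    [[0,0,6],[0,0,0]],
    [[0,0,0],[0,0,0]],
  ],
)

```text
time_s: 4.15
position: [0.5494, 0.0891, 0.0728]
tcp_rot: [[-0.744, 0.668, -0.0], [0.668, 0.744, -0.0], [0.0, -0.0, -1.0]]
force: [-0.6, -0.5, 0.3]
opening: 0.598
grasp_force: 0.0
```

Emit:
drive_tool(
  motion=[
    [[0,0,2],[0,0,0]],
    [[0,0,0],[0,0,0]],
    [[0,0,0],[0,0,0]],
    [[0,0,0],[0,0,0]],
    [[0,0,0],[0,0,0]],
  ],
  gripper=0.25,
)

```text
time_s: 4.65
position: [0.5496, 0.0895, 0.071]
tcp_rot: [[-0.745, 0.667, 0.0], [0.667, 0.745, -0.0], [-0.0, 0.0, -1.0]]
force: [-0.0, 0.6, -0.1]
opening: 0.279
grasp_force: 0.0
```

Emit:
drive_tool(
  motion=[
    [[0,0,0],[0,0,0]],
    [[0,0,0],[0,0,0]],
    [[0,0,0],[0,0,0]],
    [[0,0,0],[0,0,0]],
    [[0,0,0],[0,0,0]],
  ],
  gripper=0.0,
)

```text
time_s: 5.15
position: [0.5494, 0.0894, 0.0707]
tcp_rot: [[-0.745, 0.667, -0.0], [0.667, 0.745, 0.0], [0.0, -0.0, -1.0]]
force: [-0.3, 0.0, 0.4]
opening: 0.01
grasp_force: 0.0
```

Emit:
drive_tool(
  motion=[
    [[0,0,2],[0,0,0]],
    [[0,0,2],[0,0,0]],
    [[0,0,2],[0,0,0]],
    [[0,0,0],[0,0,0]],
    [[0,0,0],[0,0,0]],
  ],
)

```text
time_s: 5.65
position: [0.5493, 0.0894, 0.0646]
tcp_rot: [[-0.745, 0.667, -0.0], [0.667, 0.745, 0.0], [0.0, -0.0, -1.0]]
force: [0.9, -0.4, -0.3]
opening: 0.006
grasp_force: 0.0
```

The gripper closed on nothing. I'll look before moving again.

Run:
```python
from h import *
a=capture("side");b=capture("wrist")
a=cv2.resize(a[130:260,220:420],(800,520)) ; cv2.imwrite("pics/s2.png",a[:,:,::-1])
cv2.imwrite("pics/w2.png",b[:,:,::-1])
s=read_state();print(s['position'],s['opening'],s['force'])
```

```text
[0.54949087 0.08943455 0.06475044] 0.007721041336521767 [-0.66813088 -0.44296564  0.12716742]
```

View pics/s2.png

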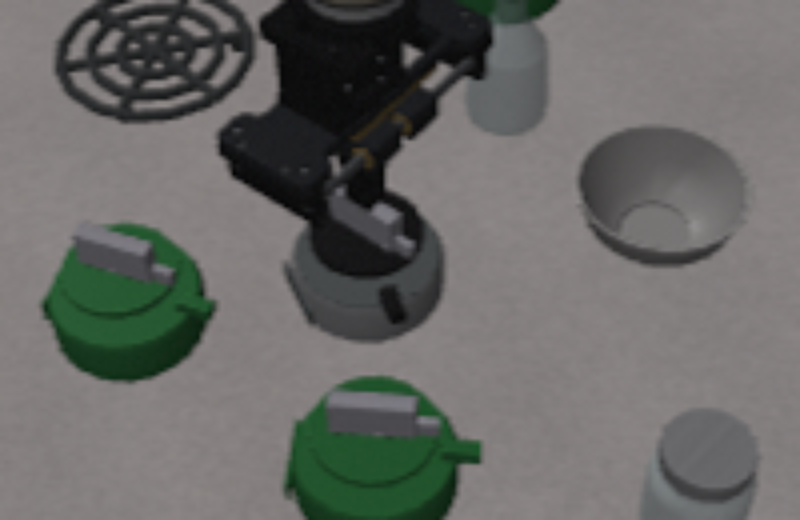

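View pics/w2.png

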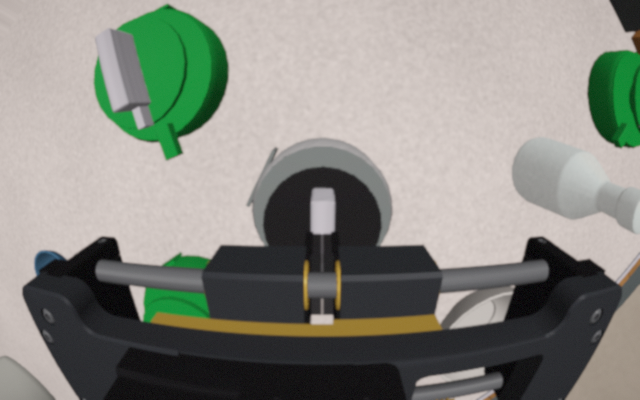

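Run:
```python
from h import *
im=cv2.cvtColor(cv2.imread("pics/w2.png"),cv2.COLOR_BGR2GRAY)
for r in list(range(184,276,6))+[318,322]: print(r,*im[r,300:346:2])
s=read_state();print(s['tau'],s['moment'],s['grasp_force'])
```

```text
184 35 34 35 34 35 34 33 34 34 36 34 36 35 35 36 34 33 36 34 35 36 36 34
190 35 33 35 35 34 41 111 154 164 164 164 164 165 164 165 162 137 65 37 34 34 33 35
196 32 35 34 36 34 65 135 165 167 169 168 167 168 167 167 166 158 116 42 33 37 35 34
202 33 36 35 35 34 102 174 184 187 190 192 192 191 190 187 184 181 145 59 34 35 34 35
208 35 29 36 37 37 103 170 188 192 195 194 194 192 190 187 186 179 141 61 34 34 34 32
214 36 34 33 32 38 105 171 187 191 194 195 194 193 190 187 187 179 137 51 32 35 34 34
220 34 35 35 31 37 105 172 188 193 196 195 194 192 189 187 186 178 132 49 34 34 35 29
226 35 33 29 34 39 106 172 188 192 195 195 194 193 189 187 186 177 129 44 32 34 33 34
232 33 36 33 29 24 51 118 171 181 183 186 190 182 179 174 157 101 53 25 26 33 34 34
238 35 34 32 22 18 21 26 35 36 35 56 76 44 33 36 30 17 19 21 26 31 34 33
244 33 30 30 23 19 20 28 34 33 37 56 75 45 32 36 32 24 24 21 24 31 35 32
250 40 40 37 27 21 17 25 36 36 36 56 72 48 34 35 35 22 23 20 32 41 41 38
256 42 37 37 24 21 27 34 35 35 34 50 66 40 34 34 33 35 23 25 28 39 42 38
262 42 40 73 104 68 28 38 32 35 36 49 67 41 33 32 36 33 37 85 101 60 42 40
268 40 46 111 133 87 35 35 34 37 34 55 74 44 36 34 33 32 46 108 138 92 39 39
274 47 54 136 141 95 83 83 83 84 82 84 83 83 81 83 83 84 84 110 149 112 52 50
318 49 49 35 20 26 110 186 199 200 199 200 200 198 198 200 198 173 84 52 53 66 69 71
322 60 59 50 41 46 127 189 198 197 197 196 194 193 196 196 193 174 132 125 124 124 124 124
[-1.48519180e-04 -4.14296401e+01 -1.14298743e+01  1.47166802e-02
  8.49306188e-02 -3.01131331e-05] [ 0.10308173 -0.14641196 -0.04345371] 0.0
```

Run:
```python
from h import *
c=camera_info("side"); f=200/np.tan(np.radians(c['fovy']/2))
def pr(p):
    q=c['orientation'].T@(np.array(p)-c['xyz']); uv=np.array([q[0]/q[2]*f+c['cx'],q[1]/q[2]*f+c['cy']]); return ((uv-[220,130])*4).round(0)
for n,p in dict(tcp=(.5495,.0894,.0647),tcp20=(.5495,.0894,.0967),bartop=(.548,.089,.096),disc=(.548,.089,.066),tail=(.5265,.1075,.096),head=(.5695,.0705,.096),tip=(.579,.062,.078),tab=(.563,.0365,.0525)).items(): print(n,pr(p))
im=cv2.cvtColor(cv2.imread("pics/s2.png"),cv2.COLOR_BGR2GRAY)
for r in range(140,290,8): print(r,*im[r,290:440:6])
```

```text
tcp [365. 230.]
tcp20 [364. 199.]
bartop [362. 201.]
disc [363. 230.]
tail [330. 183.]
head [394. 219.]
tip [409. 245.]
tab [389. 298.]
140 30 30 30 28 30 30 29 28 19 15 24 37 32 29 30 28 22 18 21 104 92 118 132 129 129
148 30 31 30 29 30 30 24 17 16 18 21 44 47 32 26 21 16 14 40 115 131 131 131 132 133
156 31 30 29 30 30 30 25 68 55 12 25 58 55 46 20 14 15 65 122 133 132 132 132 132 132
164 30 30 27 26 31 29 29 86 99 37 58 44 32 47 29 12 70 124 132 132 131 130 129 130 132
172 34 29 48 40 30 27 20 69 100 55 37 21 11 17 16 8 105 132 131 132 132 133 132 131 134
180 26 31 31 30 24 17 28 46 42 27 17 14 12 11 14 9 107 133 131 132 131 132 131 130 132
188 18 18 23 19 13 17 37 43 79 64 10 13 11 12 14 11 86 125 135 133 134 134 133 129 129
196 13 15 18 16 13 15 38 65 86 64 17 10 15 14 12 11 21 30 61 100 129 134 131 133 134
204 11 13 17 14 12 12 22 69 75 75 68 47 19 8 49 89 67 28 19 21 58 111 134 134 133
212 83 28 11 18 15 12 21 58 76 74 76 75 71 68 109 124 122 115 76 29 19 58 124 132 130
220 130 128 105 43 9 17 21 32 53 69 75 74 75 75 76 92 118 103 69 30 22 20 54 112 132
228 130 134 118 67 17 19 24 22 23 28 45 69 76 75 74 74 74 60 56 28 21 21 37 72 108
236 132 115 76 56 20 23 23 23 23 23 22 26 39 64 77 75 74 67 93 66 25 18 36 67 70
244 130 92 73 65 27 22 24 23 22 22 21 22 20 26 39 66 82 69 84 108 106 43 50 71 70
252 120 83 72 71 44 21 22 22 22 23 23 22 23 22 20 24 37 38 50 74 68 43 66 72 70
260 109 82 73 74 69 35 17 21 23 21 24 22 21 22 21 22 21 19 21 23 37 63 72 72 71
268 78 83 72 73 74 72 53 24 16 19 23 22 23 22 20 22 18 16 25 54 69 72 72 72 65
276 54 78 76 71 73 74 73 73 67 55 43 32 29 30 30 39 52 63 72 72 71 72 71 70 56
284 80 64 76 74 73 73 73 73 73 73 73 73 74 72 73 70 59 56 66 73 71 72 71 62 50
```

The views agree: the visible fingertips end about 31 mm short of the reported TCP, just above the bar's top. That explains the empty close and the zero force. I'll open and go about 24 mm lower, watching the force.

Emit:
drive_tool(
  motion=[
    [[0,0,-3],[0,0,0]],
    [[0,0,0],[0,0,0]],
    [[0,0,0],[0,0,0]],
    [[0,0,0],[0,0,0]],
    [[0,0,0],[0,0,0]],
  ],
  gripper=0.6,
)

```text
time_s: 6.25
position: [0.5494, 0.0894, 0.0677]
tcp_rot: [[-0.745, 0.667, -0.0], [0.667, 0.745, 0.0], [0.0, -0.0, -1.0]]
force: [-0.2, -0.3, 0.3]
opening: 0.374
grasp_force: 0.0
```

Emit:
drive_tool(
  motion=[
    [[0,0,5],[0,0,0]],
    [[0,0,6],[0,0,0]],
    [[0,0,6],[0,0,0]],
    [[0,0,5],[0,0,0]],
    [[0,0,0],[0,0,0]],
  ],
)

```text
time_s: 6.75
position: [0.5486, 0.0894, 0.0446]
tcp_rot: [[-0.745, 0.668, -0.002], [0.668, 0.745, 0.0], [0.002, -0.001, -1.0]]
force: [-1.1, -0.3, 0.3]
opening: 0.602
grasp_force: 0.0
```

Emit:
drive_tool(
  motion=[
    [[0,0,3],[0,0,0]],
    [[0,0,0],[0,0,0]],
    [[0,0,0],[0,0,0]],
    [[0,0,0],[0,0,0]],
    [[0,0,0],[0,0,0]],
  ],
  gripper=0.25,
)

```text
time_s: 7.25
position: [0.5496, 0.0894, 0.0429]
tcp_rot: [[-0.745, 0.667, 0.0], [0.667, 0.745, -0.0], [-0.0, 0.0, -1.0]]
force: [0.9, 0.4, -0.3]
opening: 0.278
grasp_force: 0.0
```

Emit:
drive_tool(
  motion=[
    [[0,0,0],[0,0,0]],
    [[0,0,0],[0,0,0]],
    [[0,0,0],[0,0,0]],
    [[0,0,0],[0,0,0]],
  ],
  gripper=0.0,
)

```text
time_s: 7.65
position: [0.5495, 0.0894, 0.0429]
tcp_rot: [[-0.745, 0.667, 0.0], [0.667, 0.745, -0.0], [-0.0, 0.0, -1.0]]
force: [-0.2, -0.3, 0.7]
opening: 0.161
grasp_force: 30.0
```

The bar is gripped (opening 0.161 = 14 mm, 30 N). Next: press down.

Emit:
drive_tool(
  motion=[
    [[0,0,2],[0,0,0]],
    [[0,0,2],[0,0,0]],
    [[0,0,1],[0,0,0]],
    [[0,0,1],[0,0,0]],
    [[0,0,0],[0,0,0]],
  ],
)

```text
time_s: 8.15
position: [0.5496, 0.0894, 0.0377]
tcp_rot: [[-0.745, 0.667, 0.001], [0.667, 0.745, -0.0], [-0.0, 0.0, -1.0]]
force: [-2.0, -0.5, 9.5]
opening: 0.157
grasp_force: 30.0
```

Emit:
drive_tool(
  motion=[
    [[0,0,1],[0,0,0]],
    [[0,0,0.5],[0,0,0]],
    [[0,0,0],[0,0,0.03]],
    [[0,0,0],[0,0,0.05]],
    [[0,0,0],[0,0,0.05]],
  ],
)

```text
time_s: 8.65
position: [0.5496, 0.0894, 0.0366]
tcp_rot: [[-0.651, 0.759, 0.001], [0.759, 0.651, -0.0], [-0.001, 0.0, -1.0]]
force: [-1.6, 1.0, 11.4]
opening: 0.156
grasp_force: 30.0
```

Run:
```python
from h import *
s=read_state();print(s['moment'],s['force'],s['tcp_rot'][:2],s['tau'][5])
```

```text
[0.00283251 0.33307452 0.23152113] [-1.60067019  1.03954442 11.36515819] [[-6.51228897e-01  7.58881063e-01  6.75446708e-04]
 [ 7.58880990e-01  6.51229201e-01 -4.11977181e-04]] -0.12035067658871412
```

Emit:
drive_tool(
  motion=[
    [[0,0,0],[0,0,0.06]],
    [[0,0,0],[0,0,0.06]],
    [[0,0,0],[0,0,0.06]],
    [[0,0,0],[0,0,0.06]],
    [[0,0,0],[0,0,0.06]],
  ],
)

```text
time_s: 9.15
position: [0.5495, 0.0893, 0.0366]
tcp_rot: [[-0.398, 0.918, 0.0], [0.918, 0.398, -0.001], [-0.001, 0.0, -1.0]]
force: [-2.5, 0.8, 11.5]
opening: 0.152
grasp_force: 30.0
```

Run:
```python
from h import *
a=capture("side")
a=cv2.resize(a[130:260,220:420],(800,520)) ; cv2.imwrite("pics/s3.png",a[:,:,::-1])
s=read_state();print(s['moment'],s['force'],s['position'],s['joint_positions'][5])
b=cv2.imread("pics/s2.png")
for im in(b,a): 
  g=cv2.cvtColor(im,cv2.COLOR_BGR2GRAY)
  m=(g<40).astype(np.uint8);m[:284]=0;m[325:]=0;m[:,:375]=0;m[:,412:]=0
  print(cv2.moments(m,True)['m10']/m.sum(),cv2.moments(m,True)['m01']/m.sum(),m.sum())
```

```text
[-0.08902517  0.35776244  0.15296562] [-2.83370906 -1.01897745 11.26657062] [0.54946728 0.08935505 0.03661369] -25.531746473758897
392.8216463414634 305.4984756097561 656
394.13793103448273 305.7586206896552 667
```

View pics/s3.png

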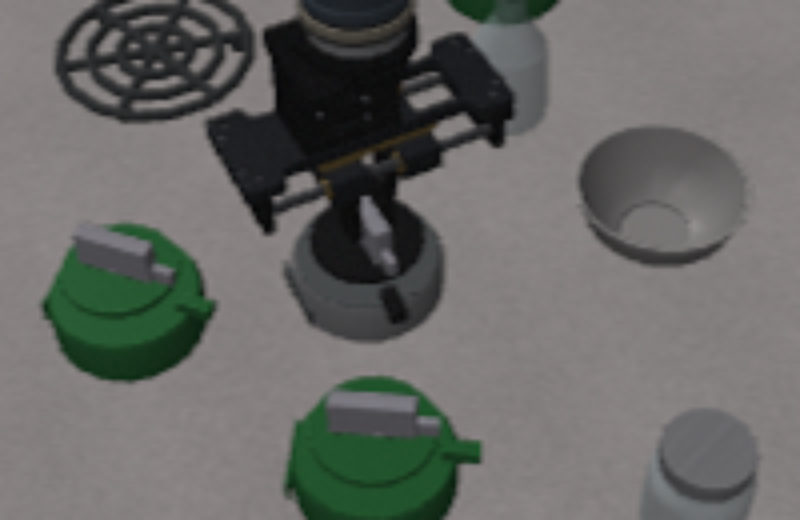

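The pointer now nears the tab, and the case and tab have not moved (tab at about (394,306) in the crop, shift 1 px). I continue towards the stop.

Emit:
drive_tool(
  motion=[
    [[0,0,0],[0,0,0.06]],
    [[0,0,0],[0,0,0.06]],
    [[0,0,0],[0,0,0.06]],
    [[0,0,0],[0,0,0.06]],
    [[0,0,0],[0,0,0.06]],
  ],
)

```text
time_s: 9.7
position: [0.5494, 0.0893, 0.0366]
tcp_rot: [[-0.109, 0.994, 0.0], [0.994, 0.109, -0.001], [-0.001, 0.0, -1.0]]
force: [-2.6, -1.0, 11.3]
opening: 0.163
grasp_force: 30.0
```

Emit:
drive_tool(
  motion=[
    [[0,0,0],[0,0,0.06]],
    [[0,0,0],[0,0,0.06]],
    [[0,0,0],[0,0,0.06]],
    [[0,0,0],[0,0,0.06]],
    [[0,0,0],[0,0,0.06]],
  ],
)

```text
time_s: 10.2
position: [0.5492, 0.0893, 0.0365]
tcp_rot: [[0.19, 0.982, -0.0], [0.982, -0.19, -0.001], [-0.001, 0.0, -1.0]]
force: [-3.2, 0.1, 12.5]
opening: 0.156
grasp_force: 30.0
```

Emit:
drive_tool(
  motion=[
    [[0,0,0],[0,0,0.06]],
    [[0,0,0],[0,0,0.06]],
    [[0,0,0],[0,0,0.06]],
    [[0,0,0],[0,0,0.06]],
    [[0,0,0],[0,0,0.04]],
  ],
)

```text
time_s: 10.7
position: [0.5491, 0.0893, 0.0365]
tcp_rot: [[0.454, 0.891, -0.0], [0.891, -0.454, -0.0], [-0.001, 0.0, -1.0]]
force: [-2.4, -0.2, 11.7]
opening: 0.157
grasp_force: 30.0
```

```bash
cat > m.py <<'E'
from h import *
a=capture("side"); s=read_state();R=s['tcp_rot']; print(s['moment'].round(3),s['force'].round(1),s['position'],"yaw",np.degrees(np.arctan2(R[1][0],R[0][0])))
g=cv2.cvtColor(cv2.resize(a[130:260,220:420],(800,520)),cv2.COLOR_RGB2GRAY)
m=(g<40).astype(np.uint8);m[:284]=0;m[325:]=0;m[:,:375]=0;m[:,412:]=0
M=cv2.moments(m,True);print("tab",M['m10']/M['m00'],M['m01']/M['m00'],M['m00'])
E
python3 m.py
```

```text
[-0.068  0.503  0.184] [-3.3 -0.5 11.4] [0.54914876 0.08935055 0.03654263] yaw 62.96974726336385
tab 394.14157973174366 305.7585692995529 671.0
```

Emit:
drive_tool(
  motion=[
    [[0,0,0],[0,0,0.04]],
    [[0,0,0],[0,0,0.03]],
    [[0,0,0],[0,0,0]],
  ],
)

```text
time_s: 11.05
position: [0.5491, 0.0894, 0.0366]
tcp_rot: [[0.514, 0.858, -0.0], [0.858, -0.514, -0.0], [-0.0, 0.0, -1.0]]
force: [-3.3, 0.6, 11.0]
opening: 0.159
grasp_force: 30.0
```

```bash
python3 m.py
```

```text
[-0.09   0.458  0.036] [-3.7 -0.2 11.9] [0.54911353 0.08935215 0.0365591 ] yaw 59.11273273964677
tab 394.1875 305.8199404761905 672.0
```

Emit:
drive_tool(
  motion=[
    [[0,0,0],[0,0,0.03]],
    [[0,0,0],[0,0,0.03]],
  ],
)

```text
time_s: 11.3
position: [0.5494, 0.0894, 0.0366]
tcp_rot: [[0.564, 0.826, 0.001], [0.826, -0.564, -0.001], [-0.0, 0.001, -1.0]]
force: [-2.7, -0.3, 11.2]
opening: 0.159
grasp_force: 30.1
```

```bash
python3 m.py
```

```text
[-0.     0.431  0.297] [-2.2  0.3 10.7] [0.54950332 0.0893748  0.03661903] yaw 55.58878974202711
tab 392.31300160513644 306.00802568218296 623.0
```

The moment rose to 0.30 N m at 1.44 rad turned, so this is the stop. I hold briefly, then turn back to the tab at yaw ≈105.5°.

Emit:
drive_tool(
  motion=[
    [[0,0,0],[0,0,0]],
    [[0,0,0],[0,0,-0.06]],
    [[0,0,0],[0,0,-0.06]],
    [[0,0,0],[0,0,-0.06]],
    [[0,0,0],[0,0,-0.06]],
  ],
)

```text
time_s: 11.85
position: [0.5496, 0.0894, 0.0366]
tcp_rot: [[0.351, 0.936, 0.001], [0.936, -0.351, 0.0], [0.0, 0.001, -1.0]]
force: [-2.1, 0.3, 11.1]
opening: 0.155
grasp_force: 30.0
```

Emit:
drive_tool(
  motion=[
    [[0,0,0],[0,0,-0.06]],
    [[0,0,0],[0,0,-0.06]],
    [[0,0,0],[0,0,-0.06]],
    [[0,0,0],[0,0,-0.06]],
    [[0,0,0],[0,0,-0.06]],
  ],
)

```text
time_s: 12.35
position: [0.5497, 0.0893, 0.0366]
tcp_rot: [[0.058, 0.998, 0.001], [0.998, -0.058, 0.0], [0.0, 0.001, -1.0]]
force: [-2.3, -0.4, 11.7]
opening: 0.161
grasp_force: 30.0
```

Emit:
drive_tool(
  motion=[
    [[0,0,0],[0,0,-0.06]],
    [[0,0,0],[0,0,-0.06]],
    [[0,0,0],[0,0,-0.06]],
    [[0,0,0],[0,0,-0.06]],
    [[0,0,0],[0,0,-0.05]],
  ],
)

```text
time_s: 12.85
position: [0.5498, 0.0893, 0.0367]
tcp_rot: [[-0.229, 0.973, 0.001], [0.973, 0.229, 0.0], [-0.0, 0.001, -1.0]]
force: [-2.9, -0.5, 11.5]
opening: 0.158
grasp_force: 30.0
```

```bash
python3 m.py
python3 - <<'E'
from h import *
a=capture("side");cv2.imwrite("pics/s4.png",cv2.resize(a[170:220,285:340],(660,600),interpolation=cv2.INTER_CUBIC)[:,:,::-1])
E
```

```text
[-0.088  0.295 -0.148] [-1.7 -0.7 10.7] [0.54981234 0.08931978 0.03665695] yaw 103.33585696029897
tab 392.4176 305.9664 625.0
```

View pics/s4.png

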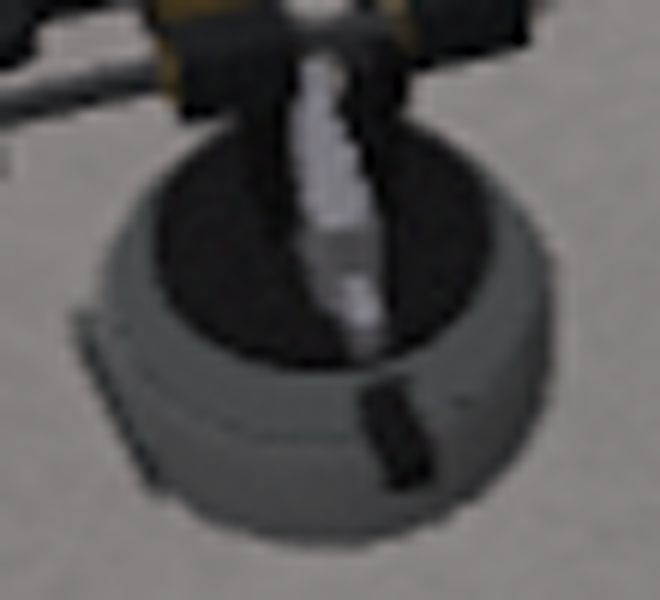

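The pointer tip at (365,335) lines up with the tab at (395,435). Next: ease off the press, open and lift.

Emit:
drive_tool(
  motion=[
    [[0,0,-2],[0,0,0]],
    [[0,0,-2],[0,0,0]],
    [[0,0,-2],[0,0,0]],
    [[0,0,0],[0,0,0]],
    [[0,0,0],[0,0,0]],
  ],
)

```text
time_s: 13.45
position: [0.5498, 0.0894, 0.0415]
tcp_rot: [[-0.228, 0.974, 0.001], [0.974, 0.228, -0.0], [-0.0, 0.001, -1.0]]
force: [-0.2, -1.3, 4.1]
opening: 0.156
grasp_force: 30.0
```

Emit:
drive_tool(
  motion=[
    [[0,0,0],[0,0,0]],
    [[0,0,0],[0,0,0]],
    [[0,0,0],[0,0,0]],
    [[0,0,0],[0,0,0]],
    [[0,0,0],[0,0,0]],
  ],
  gripper=0.6,
)

```text
time_s: 13.95
position: [0.5493, 0.0895, 0.041]
tcp_rot: [[-0.228, 0.974, -0.0], [0.974, 0.228, 0.0], [0.0, -0.0, -1.0]]
force: [-0.1, 0.1, -0.9]
opening: 0.522
grasp_force: 0.0
```

Emit:
drive_tool(
  motion=[
    [[0,0,-5],[0,0,0]],
    [[0,0,-15],[0,0,0]],
    [[0,0,-30],[0,0,0]],
    [[0,0,-40],[0,0,0]],
    [[0,0,-40],[0,0,0]],
  ],
)

```text
time_s: 14.45
position: [0.5489, 0.0895, 0.1725]
tcp_rot: [[-0.228, 0.974, -0.001], [0.974, 0.228, 0.0], [0.0, -0.001, -1.0]]
force: [0.4, -0.2, 0.4]
opening: 0.598
grasp_force: 0.0
```

Emit:
drive_tool(
  motion=[
    [[30,-40,0],[0,0,0]],
    [[30,-40,0],[0,0,0]],
    [[30,-40,0],[0,0,0]],
    [[30,-40,0],[0,0,0]],
    [[0,0,0],[0,0,0]],
  ],
)

```text
time_s: 14.95
position: [0.3573, 0.1707, 0.1708]
tcp_rot: [[-0.232, 0.973, -0.009], [0.973, 0.232, -0.001], [0.001, -0.009, -1.0]]
force: [0.6, 0.2, -1.0]
opening: 0.601
grasp_force: 0.0
```

Run:
```python
from h import *
a=capture("top"); s=read_state();print(s['position'],s['time_s'])
cv2.imwrite("pics/c5.png",cv2.resize(a[180:260,255:335],None,fx=7,fy=7,interpolation=cv2.INTER_CUBIC)[:,:,::-1])
```

```text
[0.36250984 0.17044758 0.17149832] 15.0
```

View pics/c5.png

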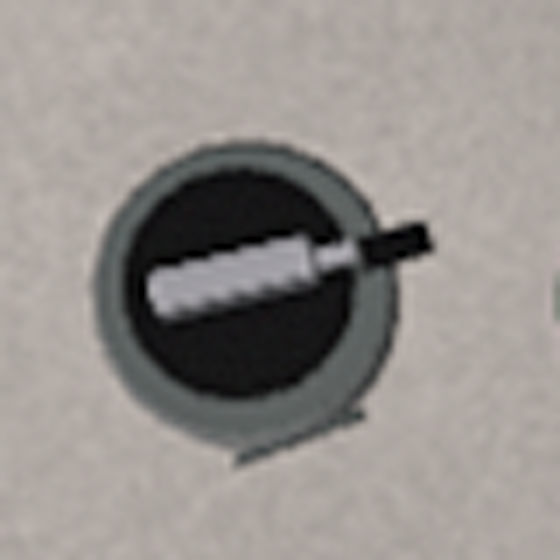

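The pointer tip (350,255) lines up with the tab (397,243), and the case and window look unmoved. Handing in.

```bash
python3 -c "
from rig import *
print(hand_in())"
```

```text
the job is handed in; nothing more can be done
None
```

I turned the timer's dial clockwise to the stop and back in line with the tab, then released it and handed the job in; the last picture shows the case and tab in their starting places, but no verdict came back.

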